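# Hang and lock the hook-on shelf over the swing tray

### The job

Get the measuring corner ready: first push the yellow swing tray round on its pin, all the way home against its stop post in front of the white slotted upright. Then hook the blue shelf into the upright's upper slot, the one with the red catch, and press the shelf down beside the upright until the catch is fully down and the shelf is locked. Leave the other things on the desk where they are, and let go of everything at the end.

Things in the scene. Friction and masses are not known exactly. Their poses are not given: they have to be found in the camera images.
- stand: White slotted upright on a 6 mm steel foot plate (x -135 to 95, y -85 to 130), fixed. Origin on the desk under the middle of the upright's front face; -x points out of that face, roughly to the robot; z up. Sizes in mm: front wall x 0 to 6, y -35 to 35, 230 high, with two slots, y -20 to 20: upper one z 165 to 217 (with the red catch), lower one z 50 to 102 (not used). Free space behind the slots
- slot (a point): middle of the lower edge of the upper slot, on the upright's front face, 165 mm above the desk; axes as the stand
- stop_post (a point): top of the steel stop post, 12 mm across, 40 mm above the desk, at stand x -29, y -30 mm; the tray's inner long side rests against it when home
- catch (a joint): red catch, 38 mm wide, in the plane of the front wall at the foot of the upper slot; value in m: 0 up (top 10 mm above the slot's lower edge), 0.010 fully down (flush with that edge). Slides stiffly (about 8 N, no spring), stays where it is left; the shelf's weight does not move it: press the shelf down (10 to 18 N on the press pad)
- tray_pin (a point): top of the swing tray's pivot pin, 40 mm above the desk (stand x -80, y 95 mm); axes as the stand. With the tray home the tray reaches from this pin y -150 to +20 mm and x -45 to +45 mm; its outer long side, the one to push, is the one at x -45
- tray (a joint): yellow open tray, 170 x 90 mm, walls from 8 to 40 mm above the desk, turning flat on the pin; value in rad: 0 home (long sides along the stand's y, inner side on the stop post), growing as the free end swings out towards the robot (clockwise from above), at most 1.2. Stays where it is left; about 2 N at the free end moves it
- shelf_grip (a point): Middle of the upright grey grip rib of the loose blue hook-on shelf (about 0.26 kg), which at first stands flat on the desk, hook away from the robot. +x to the shelf's hook side, z up. Rib 12 mm thick (y), 58 long (x), from 39 mm below this point to 30 above; grasp it from above across y. Locked: this point is 96 mm in front of the upright's face and 130 mm above the desk
- shelf: The same shelf, origin under the centre of its plate (21 mm in +x, 45 mm below shelf_grip). In mm: plate 150 x 90, 6 thick, rim 16 high; back face at x 75, 60 wide, 95 high; hook 26 wide: tongue from the back face to x 94 at z 80 to 88, then a tail hanging down, x about 83 to 94, to z 62. Gap between back face and tail: 8 at the top, 10 at the foot
- press_pad (a point): middle of the flat top of the shelf's press pad, 42 (x) x 60 (y) mm, 95 mm above the shelf's underside, between the rib and the back face (75 mm in +x, 50 mm above shelf_grip); its middle is 21 mm from the back face. Locked: 180 mm above the desk
- hook_tip (a point): lower end of the shelf's hook tail: 109.5 mm in +x and 17 mm above shelf_grip; axes as the shelf. It passes through the slot above the catch, then comes down behind the front wall (locked: 147 mm above the desk, 13 mm behind the front face)
- calculator: bystander, not to be moved: black desk calculator, 145 x 85 x 18; origin under its centre (mm)
- caliper: bystander, not to be moved: green and steel caliper lying flat, about 200 x 60 x 12; origin under its middle (mm)
- mobile: bystander, not to be moved: black mobile phone lying flat, 145 x 70 x 9; origin under its centre (mm)
- mug: bystander, not to be moved: blue mug, 80 across, 90 high; origin under its centre (mm)
- fitting_a: bystander, not to be moved: standing brass fitting, 38 across, 60 high; origin under its centre (mm)
- fitting_b: bystander, not to be moved: standing brass fitting, 46 across, 48 high; origin under its centre (mm)
- tape: bystander, not to be moved: clear ring of tape lying flat, 90 across, 24 high; origin under its centre (mm)
There are look-alikes about, which are no part of the job. There is more than one size of the shelf; the one meant has the size given above.

How it is judged:
By the outcome, as a careful person would: the job done as asked, in the order asked, and still so for the second after the job is handed in, with the robot touching nothing.
It also fails if it takes over 72 s, if anything falls off the work surface, if the arm or the gripper's body presses on something with over 40 N, if the wrist force passes 120 N, or if a joint passes its speed limit or range.

### The arm

A 6-joint arm with a two-finger parallel gripper is mounted at the origin on the work surface. World frame = base frame: x ahead of the robot, y to its left, z up, the work surface at z = 0. Lengths are in m, angles in rad, forces in N, time in s.
With the tool pointing down it reaches from about 0.3 to 0.875 m from the base axis. Payload 6.4 kg.
Tool frame: the origin (TCP) lies at the very end of the fingers, on their centre line; the grasp point (between the pads) lies 19 mm behind it; y points along the fingers, z is the direction in which the jaws open and shut, and the axes are right-handed (so a half turn about y gives the same grasp; the last joint's range is limited). The gripper opens to 85 mm and grips with 20 to 120 N. Pads are 22 mm wide; open, the fingers measure 114 mm over their backs; the gripper's body (76 mm by 85 mm) begins 54 mm behind the grasp point. The pads swing forward as they close: fully open they stand 13 mm farther back than shut.
Start: joints at [0.951, 0.181, 1.607, -0, 1.354, -0.206], TCP at [0.231, 0.526, 0.231] pointing down, gripper open.
Joint ranges: [-2.99, 2.99], [-0.89, 2.07], [0.3, 2.58], [-1.14, 4.28], [0, 2.63], [-3.12, 3.12]. Speed limits (rad/s): [2.57, 2.57, 3.01, 3.14, 3.14, 3.14].

### API

Orientations are given as a 3x3 rotation matrix whose columns are the frame's x, y, z axes.
In Python, from workcell import read_state, camera, camera_model, finish_job gives the robot as it stands.
- The arm moves only by the shell command python3 -m creep 'ROWS' [FORCE]. ROWS is JSON, a list of rows, each a list of 3 entries, a list of its own where there are three numbers: the finger opening in m, from 0 to 0.0854, then the shift along the tool's x, y, z in m, then the turn, a rotation vector about the tool's x, y, z in rad. A call has 1 to 20 rows; each row shifts and turns the commanded pose from where the row before left it, along the tool's axes as they then stand; what a row does not reach is not made up. A row lasts 1/12 s, in which the tool goes at most 41.7 mm and 7.16 degrees, less where a joint would pass 70% of its speed; a pose out of reach is approached as far as the arm can. A call with a gripper value outside its range is refused whole. The fingers move at their own pace and stop on an object; FORCE is the grip in N (left out, the last holds). Time passes only in rows, so rows that do not move let the fingers close. It gives the time, the measured TCP pose, the force and the opening at its end, in the units of the state.
- read_state(): the state, without advancing time (a new reading comes with each control period).
- camera(name): name is "scene" or "top"; returns the picture (400x640x3 uint8, red, green, blue); there is no depth.
- camera_model(name): a dict with "camera_matrix" (3x3 intrinsics, pixels), "dist_coeffs" ([k1, k2, p1, p2, k3] as OpenCV has them; the pictures are not rectified), "xyz" and "rotation" of the camera in the world. Camera axes: x right, y down, z forward; pixel columns grow to the right and rows downward; lengths in m; the calibration is good to about 2 mm. A picture is of the moment at which its call begins. camera_model takes no time and is no camera call.
- finish_job(): hands the job in, once; it reports no verdict.
The state is a dict: "t": time; "joint_positions": joint angles; "dq": joint speeds; "effort": joint torques, N m; "ee_pos": TCP position; "tool_rot": TCP orientation; "contact_force": force on the tool from outside, world axes, zero at the start; "ft_torque": the same for the moment, N m; "finger_gap": opening from 0.0 (shut) to 1.0 (fully open).
Only numpy, scipy, OpenCV 4.12 (cv2) and the standard library are available. Lean on these libraries where they do the work, as an engineer would, in place of code of your own. Each camera call takes 0.05 s, during which the arm holds its last target. There are 200 camera calls.

## Working session

There is one attempt and no reset: what is moved stays moved. The work goes in short steps, Python scripts to look and compute and a shell command to move; the robot and the scene stay as the last step left them, time stands still between calls to the robot, and variables do not carry over. Pictures are saved under pics/ and viewed, about 8 in all and at most 12, crops included, and the job is handed in when it is done.

```bash
mkdir -p pics; python3 - <<'E'
from workcell import *
import cv2,numpy as np
for n in("scene","top"):
    im=camera(n); cv2.imwrite(f"pics/{n}0.png",im[:,:,::-1]); m=camera_model(n)
    print(n,{k:np.round(v,4).tolist() for k,v in m.items()})
s=read_state(); print({k:np.round(v,3).tolist() for k,v in s.items()})
E
```

```text
scene {'camera_matrix': [[437.3871, 0.0, 320.7761], [0.0, 437.3871, 201.8131], [0.0, 0.0, 1.0]], 'dist_coeffs': [-0.0178, 0.0, 0.0, 0.0, 0.0], 'xyz': [1.1185, 0.523, 1.0684], 'rotation': [[-0.6633, 0.5697, -0.4852], [0.7482, 0.4953, -0.4414], [-0.0112, -0.6559, -0.7548]]}
top {'camera_matrix': [[386.7685, 0.0, 313.9108], [0.0, 386.7685, 195.1678], [0.0, 0.0, 1.0]], 'dist_coeffs': [-0.0939, 0.0, 0.0, 0.0, 0.0], 'xyz': [0.3442, -0.0242, 1.5334], 'rotation': [[0.0165, -0.9939, 0.1088], [-0.9996, -0.0188, -0.0208], [0.0228, -0.1084, -0.9938]]}
{'t': 0.1, 'joint_positions': [0.951, 0.181, 1.608, 0.0, 1.354, -0.206], 'dq': [-0.0, -0.002, -0.003, -0.0, -0.001, -0.002], 'effort': [0.001, -44.588, -35.224, -0.0, 0.004, 0.0], 'ee_pos': [0.231, 0.526, 0.23], 'tool_rot': [[0.916, -0.001, 0.402], [-0.402, -0.001, 0.916], [-0.0, -1.0, -0.002]], 'contact_force': [0.42, 0.362, 0.778], 'ft_torque': [-0.029, 0.036, 0.015], 'finger_gap': 0.997}
```

View pics/scene0.png

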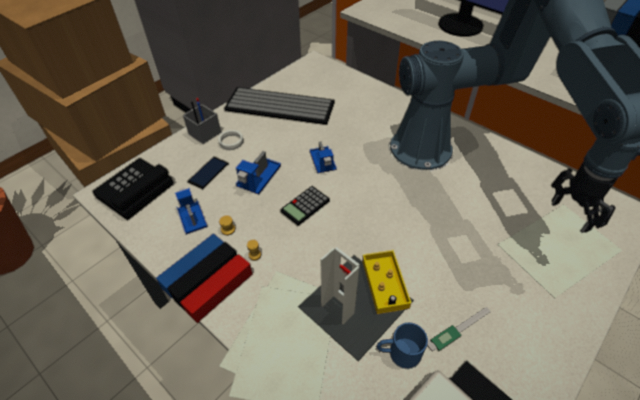

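View pics/top0.png

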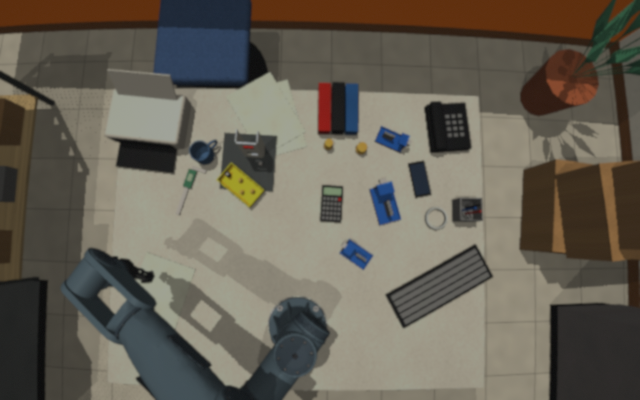

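The scene shows the stand at top (255,160) / scene (345,285), with the yellow tray at top (241,185). There are three blue shelves in the top picture: A (385,202), B (392,139) and C (356,253). A looks largest and should be the 150x90 one. I'll confirm with an enlarged crop.

```bash
cat > h.py <<'E'
from workcell import *
import cv2,numpy as np
def ray(n,uv):
    m=camera_model(n);R=np.array(m["rotation"])
    p=cv2.undistortPoints(np.array(uv,float).reshape(-1,1,2),np.array(m["camera_matrix"]),np.array(m["dist_coeffs"])).reshape(-1,2)
    return np.array(m["xyz"]),np.c_[p,np.ones(len(p))]@R.T
def onz(n,uv,z):
    c,d=ray(n,uv);return c+d*((z-c[2])/d[:,2])[:,None]
def proj(n,P):
    m=camera_model(n);R=np.array(m["rotation"]).T
    return cv2.projectPoints(np.array(P,float).reshape(-1,1,3),cv2.Rodrigues(R)[0],-R@np.array(m["xyz"]),np.array(m["camera_matrix"]),np.array(m["dist_coeffs"]))[0].reshape(-1,2)
def crop(im,x,y,w,h,k):
    c=cv2.resize(im[y:y+h,x:x+w],None,fx=k,fy=k,interpolation=cv2.INTER_CUBIC)
    for i in range(0,w,10):
        cv2.line(c,(i*k,0),(i*k,4 if i%20 else 8),(0,0,255),1)
        if i%20==0: cv2.putText(c,str(x+i),(i*k,18),0,.35,(0,0,255),1)
    for i in range(0,h,10):
        cv2.line(c,(0,i*k),(4,i*k),(0,0,255),1)
        if i%20==0: cv2.putText(c,str(y+i),(6,i*k+4),0,.35,(0,0,255),1)
    return c
E
python3 - <<'E'
from h import *
t=cv2.imread("pics/top0.png");s=cv2.imread("pics/scene0.png")
a=np.vstack([np.hstack([crop(t,210,120,80,100,5)[:300] if 0 else crop(t,205,125,80,60+20,5)[:,:400],crop(t,355,165,80,80,5)])[:400]])
cv2.imwrite("pics/c1.png",a)
b=np.hstack([crop(s,300,240,120,120,4)[:,:480],crop(s,225,140,60,60,5)[:300] if 0 else cv2.copyMakeBorder(crop(s,225,140,64,60,5),0,180,0,0,0)])
cv2.imwrite("pics/c2.png",b);print(a.shape,b.shape)
print(onz("top",[[385,202],[392,139],[356,253],[246,160]],0).round(3))
E
```

```text
(400, 800, 3) (480, 800, 3)
[[ 0.49  -0.342  0.   ]
 [ 0.75  -0.372  0.   ]
 [ 0.286 -0.226  0.   ]
 [ 0.649  0.22   0.   ]]
```

View pics/c1.png

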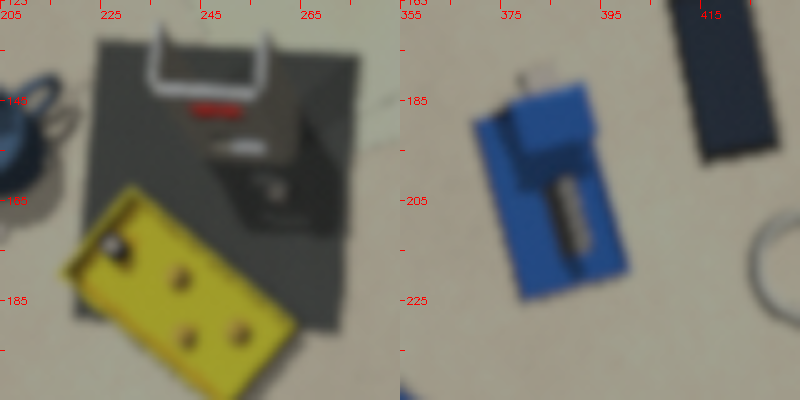

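View pics/c2.png

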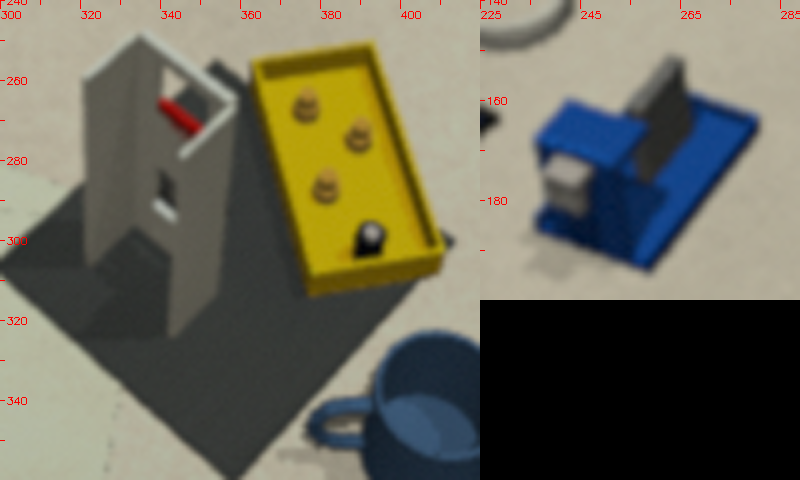

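A is clearly a 150x90-type shelf (rib, wide press pad, hook pointing to +x), well over the size of B and C; the fit residual will confirm it. Tray pin at top (227.6,173.6) / scene (393,298). Next I fit the poses.

```bash
cat > fit.py <<'E'
from h import *
from scipy.optimize import least_squares
def T(p,P):
    c,s=np.cos(p[2]),np.sin(p[2]);P=np.array(P)/1e3
    return np.c_[p[0]+c*P[:,0]-s*P[:,1],p[1]+s*P[:,0]+c*P[:,1],P[:,2]]
def fit(obs,p0):
    f=lambda p:np.concatenate([(proj(n,T(p,[o[1] for o in obs if o[0]==n]))-[o[2] for o in obs if o[0]==n]).ravel() for n in("top","scene") if any(o[0]==n for o in obs)])
    r=least_squares(f,p0,loss="soft_l1");return r.x,r.fun.reshape(-1,2).round(1)
E
python3 - <<'E'
from fit import *
t,s="top","scene"
st=[(t,(95,130,6),(224.6,133)),(t,(95,-85,6),(277,136)),(t,(-135,130,6),(219.6,188.6)),(t,(-135,-85,6),(273,191.4)),(t,(0,35,230),(235.4,143.4)),(t,(0,-35,230),(256.6,144.6)),(t,(-80,95,40),(227.6,173.6)),
(s,(95,-85,6),(300,307)),(s,(95,130,6),(358.7,360)),(s,(-135,-85,6),(353.7,255.5)),(s,(-135,130,6),(413.7,300)),(s,(0,-35,230),(335,248.5)),(s,(0,35,230),(359,264.5)),(s,(-80,95,40),(393,298))]
sh=[(t,(-75,45,16),(379.4,225)),(t,(-75,-45,16),(401,219.4)),(t,(75,45,16),(369.4,189.4)),(t,(75,30,95),(377.4,184)),(t,(75,-30,95),(391.6,181.6)),(t,(33,-30,95),(394,192)),
(s,(-75,-45,16),(268.4,158.4)),(s,(-75,45,16),(281,164)),(s,(75,45,0),(259,194.4)),(s,(75,-45,0),(236.4,186)),(s,(33,-30,95),(243,159.6)),(s,(33,30,95),(259,164.4)),(s,(75,-30,95),(236.4,168.4)),(s,(75,30,95),(250.4,173))]
p,r=fit(st,[.65,.2,0]);print("stand",p.round(4),r.tolist())
q,r=fit(sh,[.49,-.34,0]);print("shelf",q.round(4),r.tolist())
np.save("p.npy",[p,q])
print("pin",T(p,[(-80,95,40)]),"post",T(p,[(-29,-30,40)]), "grip",T(q,[(-21,0,45)]))
# tray: outer corners rel pin at z=40; local home frame x-45..45,y-150..20
tr=[(t,(45,20,40),(205+132/5,125+187/5)),(t,(-45,20,40),(205+60/5,125+272/5)),(t,(45,-150,40),(205+298/5,125+322/5)),(s,(45,-150,40),(300+250/4,240+60/4)),(s,(-45,-150,40),(300+375/4,240+42/4)),(s,(-45,20,40),(300+442/4,240+252/4)),(s,(45,20,40),(300+307/4,240+270/4))]
u,r=fit(tr,[*T(p,[(-80,95,40)])[0,:2],-.6]);print("tray",u.round(4),"angle",p[2]-u[2],r.tolist(),T(u,[(-45,-130,30),(-45,-150,0),(45,-150,0)]).round(3).tolist())
E
```

```text
stand [ 0.6611  0.1869 -0.0347] [[-0.8, -0.6], [-0.3, -0.9], [-0.4, -0.0], [0.0, 0.0], [0.0, -0.4], [-0.9, -0.5], [-0.3, 0.4], [-2.9, -0.9], [-0.1, 0.8], [-0.3, -1.7], [0.3, -0.9], [1.2, -1.7], [0.1, -0.3], [-0.5, 0.4]]
shelf [ 0.4809 -0.3376  0.2535] [[-0.8, -0.0], [-0.7, 0.2], [-0.2, -1.2], [-1.0, 0.7], [-0.0, -0.6], [0.4, -0.2], [-8.7, -3.4], [0.8, -1.1], [0.1, 0.5], [-0.1, -0.0], [-0.1, -0.7], [-0.4, 0.3], [-0.8, -1.3], [1.0, 0.0]]
pin [[0.58448672 0.28457341 0.04      ]] post [[0.63112428 0.15788111 0.04      ]] grip [[ 0.4605886  -0.34283024  0.045     ]]
tray [ 0.5862  0.2834 -0.6884] angle 0.6537066448425264 [[0.0, -0.7], [-0.9, -0.5], [-0.6, 0.2], [-0.1, -1.2], [-0.4, -1.1], [0.1, -0.1], [0.0, 0.5]] [[0.469, 0.212, 0.03], [0.456, 0.196, 0.0], [0.526, 0.139, 0.0]]
```

```bash
python3 -m creep '[[0,[0.0175,0,-0.01],[0,0,0]],[0,[0.0175,0,-0.01],[0,0,0]],[0,[0.0175,0,-0.01],[0,0,0]],[0,[0.0175,0,-0.01],[0,0,0]],[0,[0.0175,0,-0.01],[0,0,0]],[0,[0.0175,0,-0.01],[0,0,0]],[0,[0.0175,0,-0.01],[0,0,0]],[0,[0.0175,0,-0.01],[0,0,0]],[0,[0.0175,0,-0.01],[0,0,0]],[0,[0.0175,0,-0.01],[0,0,0]],[0,[0.0175,0,-0.01],[0,0,0]],[0,[0.0175,0,-0.01],[0,0,0]],[0,[0.0175,0,-0.01],[0,0,0]],[0,[0.0175,0,-0.01],[0,0,0]],[0,[0.0175,0,-0.01],[0,0,0]],[0,[0.0175,0,-0.01],[0,0,0]],[0,[0.0175,0,-0.009],[0,0,0]]]' 30
python3 -m creep '[[0,[0,0.016,0],[0,-0.023,0]],[0,[0,0.016,0],[0,-0.023,0]],[0,[0,0.016,0],[0,-0.023,0]],[0,[0,0.016,0],[0,-0.023,0]],[0,[0,0.016,0],[0,-0.023,0]],[0,[0,0.016,0],[0,-0.023,0]],[0,[0,0.016,0],[0,-0.023,0]],[0,[0,0.016,0],[0,-0.023,0]],[0,[0,0.016,0],[0,-0.023,0]],[0,[0,0.016,0],[0,-0.023,0]],[0,[0,0.016,0],[0,-0.023,0]],[0,[0,0.016,0],[0,-0.023,0]],[0,[0,0.014,0],[0,0,0]],[0,[0,0,0],[0,0,0]]]'
python3 -c "
from workcell import *;import numpy as np;print(np.round(read_state()['tool_rot'],3).tolist())"
```

```text
t: 1.52
ee_pos: [0.4358, 0.2511, 0.2309]
tool_rot: [[0.916, -0.001, 0.402], [-0.402, -0.0, 0.916], [-0.001, -1.0, -0.001]]
contact_force: [-0.3, 0.6, -0.6]
finger_gap: 0.002
t: 2.68
ee_pos: [0.433, 0.2513, 0.0224]
tool_rot: [[0.99, -0.006, 0.137], [-0.137, -0.002, 0.991], [-0.005, -1.0, -0.002]]
contact_force: [-1.3, 0.2, -0.6]
finger_gap: 0.0
[[0.99, -0.006, 0.137], [-0.137, -0.002, 0.991], [-0.005, -1.0, -0.002]]
```

```bash
python3 -m creep '[[0,[0,0,0],[0,0.055,0]],[0,[0,0,0],[0,0.055,0]],[0,[0,0,0],[0,0.055,0]],[0,[0,0,0],[0,0.055,0]],[0,[0,0,0],[0,0.055,0]],[0,[0,0,0],[0,0.055,0]],[0,[0,0,0],[0,0.055,0]],[0,[0,0,0],[0,0.055,0]],[0,[0,0,0],[0,0.055,0]],[0,[0,0,0],[0,0.055,0]],[0,[0.01,0,0],[0,0,0]],[0,[0.01,0,0],[0,0,0]],[0,[0.01,0,0],[0,0,0]],[0,[0.006,0,0],[0,0,0]],[0,[0,0,0],[0,0,0]]]'
```

```text
t: 3.93
ee_pos: [0.4653, 0.2281, 0.0256]
tool_rot: [[0.772, 0.001, 0.636], [-0.636, 0.0, 0.772], [0.001, -1.0, 0.001]]
contact_force: [0.5, 0.4, -1.0]
finger_gap: -0.002
```

```bash
python3 -m creep '[[0,[0.004,0,-0.0019],[0,-0.033,0]],[0,[0.004,0,-0.0019],[0,-0.033,0]],[0,[0.004,0,-0.0019],[0,-0.033,0]],[0,[0.004,0,-0.0019],[0,-0.033,0]],[0,[0.004,0,-0.0019],[0,-0.033,0]],[0,[0.004,0,-0.0019],[0,-0.033,0]],[0,[0.004,0,-0.0019],[0,-0.033,0]],[0,[0.004,0,-0.0019],[0,-0.033,0]],[0,[0.004,0,-0.0019],[0,-0.033,0]],[0,[0.004,0,-0.0019],[0,-0.033,0]],[0,[0.004,0,-0.0019],[0,-0.033,0]],[0,[0.004,0,-0.0019],[0,-0.033,0]],[0,[0.004,0,-0.0019],[0,-0.033,0]],[0,[0.004,0,-0.0019],[0,-0.033,0]],[0,[0.004,0,-0.0019],[0,-0.033,0]],[0,[0.004,0,-0.0019],[0,-0.033,0]],[0,[0.004,0,-0.0019],[0,-0.033,0]]]'
python3 -m creep '[[0,[0.002,0,-0.001],[0,-0.017,0]],[0,[0.002,0,-0.001],[0,-0.017,0]],[0,[0,0,0],[0,0,0]]]'
python3 -m creep '[[0,[0.0015,0,0],[0,-0.01,0]],[0,[0.0015,0,0],[0,-0.01,0]],[0,[0,0,0],[0,0,0]]]'
```

```text
t: 5.35
ee_pos: [0.511, 0.1726, 0.025]
tool_rot: [[0.992, -0.001, 0.125], [-0.125, 0.0, 0.992], [-0.001, -1.0, 0.0]]
contact_force: [-1.4, 0.5, 0.5]
finger_gap: 0.005
t: 5.6
ee_pos: [0.5153, 0.1699, 0.0251]
tool_rot: [[0.996, -0.0, 0.092], [-0.092, -0.0, 0.996], [-0.0, -1.0, -0.0]]
contact_force: [0.2, 0.3, -0.5]
finger_gap: 0.001
t: 5.85
ee_pos: [0.5182, 0.1698, 0.0252]
tool_rot: [[0.997, -0.0, 0.072], [-0.072, -0.0, 0.997], [-0.0, -1.0, -0.0]]
contact_force: [-1.0, -0.6, -0.3]
finger_gap: 0.002
```

```bash
python3 -m creep '[[0,[0.0015,0,0],[0,-0.01,0]],[0,[0.0015,0,0],[0,-0.01,0]],[0,[0,0,0],[0,0,0]]]'
python3 -m creep '[[0,[0.001,0,0],[0,-0.01,0]],[0,[0.001,0,0],[0,-0.005,0]],[0,[0,0,0],[0,0,0]]]'
python3 - <<'E'
from h import *
a=crop(camera("top")[:,:,::-1].copy(),205,125,80,80,5);b=crop(camera("scene")[:,:,::-1].copy(),320,240,100,100,4)
cv2.imwrite("pics/t1.png",np.hstack([a,b]))
E
```

```text
t: 6.1
ee_pos: [0.5215, 0.1697, 0.0253]
tool_rot: [[0.999, 0.0, 0.052], [-0.052, 0.0, 0.999], [0.0, -1.0, 0.0]]
contact_force: [-0.8, -1.2, -0.5]
finger_gap: 0.001
t: 6.35
ee_pos: [0.5232, 0.1696, 0.0253]
tool_rot: [[0.999, -0.0, 0.037], [-0.037, -0.0, 0.999], [-0.0, -1.0, -0.0]]
contact_force: [-1.8, -1.3, -0.0]
finger_gap: -0.002
```

View pics/t1.png

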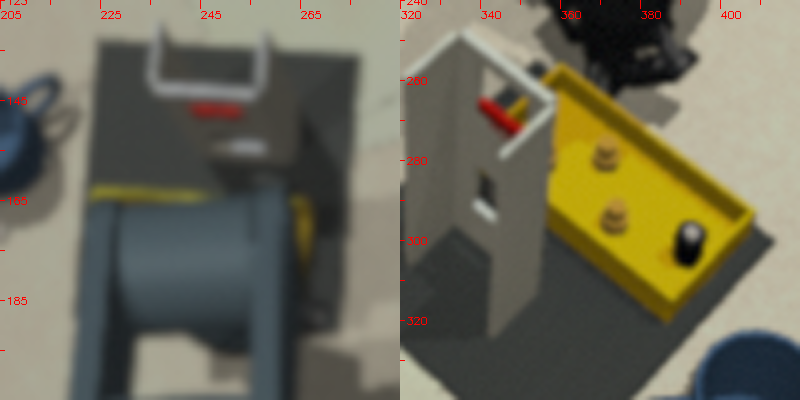

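The tray has swung close to home: in scene its outer side runs from (357,256) to (405,293). I keep nudging until the stop's force shows.

```bash
for i in 1 2 3; do python3 -m creep '[[0,[0.001,0,0],[0,0,0]],[0,[0.001,0,0],[0,0,0]],[0,[0,0,0],[0,0,0]]]' | grep -E "ee|force"; done
```

```text
ee_pos: [0.5233, 0.1696, 0.0251]
contact_force: [-9.8, -1.0, 7.3]
ee_pos: [0.5233, 0.1696, 0.0248]
contact_force: [-15.2, -1.4, 12.7]
ee_pos: [0.5234, 0.1697, 0.0246]
contact_force: [-21.8, -1.3, 18.0]
```

The tray is firmly at its stop (22 N at an unchanged position). I back off, rise and go over the shelf.

```bash
python3 -m creep '[[0,[-0.01,0,0],[0,0,0]],[0,[-0.01,0,0],[0,0,0]],[0,[-0.01,0,0],[0,0,0]],[0,[-0.01,0,0],[0,0,0]],[0,[0,-0.02,0],[0,0,0]],[0,[0,-0.02,0],[0,0,0]],[0,[0,-0.02,0],[0,0,0]],[0,[0,-0.02,0],[0,0,0]],[0,[0,-0.02,0],[0,0,0]],[0,[0,-0.02,0],[0,0,0]],[0,[0,-0.02,0],[0,0,0]],[0,[0,-0.02,0],[0,0,0]],[0,[0,-0.02,0],[0,0,0]]]'
python3 -m creep '[[0.05,[0,0,-0.0255],[0,0,0]],[0.05,[0,0,-0.0255],[0,0,0]],[0.05,[0,0,-0.0255],[0,0,0]],[0.05,[0,0,-0.0255],[0,0,0]],[0.05,[0,0,-0.0255],[0,0,0]],[0.05,[0,0,-0.0255],[0,0,0]],[0.05,[0,0,-0.0255],[0,0,0]],[0.05,[0,0,-0.0255],[0,0,0]],[0.05,[0,0,-0.0255],[0,0,0]],[0.05,[0,0,-0.0255],[0,0,0]],[0.05,[0,0,-0.0255],[0,0,0]],[0.05,[0,0,-0.0255],[0,0,0]],[0.05,[0,0,-0.0255],[0,0,0]],[0.05,[0,0,-0.0255],[0,0,0]],[0.05,[0,0,-0.0255],[0,0,0]],[0.05,[0,0,-0.0255],[0,0,0]],[0.05,[0,0,-0.0255],[0,0,0]],[0.05,[0,0,-0.0255],[0,0,0]],[0.05,[0,0,-0.0255],[0,0,0]],[0.05,[0,0,-0.0255],[0,0,0]]]'
python3 -m creep '[[0.05,[0,0,0],[0,-0.058,0]],[0.05,[0,0,0],[0,-0.058,0]],[0.05,[0,0,0],[0,-0.058,0]],[0.05,[0,0,0],[0,-0.058,0]],[0.05,[0,0,0],[0,-0.058,0]],[0.05,[0,0,0],[0,0,0]],[0.05,[0,0,0],[0,0,0]]]'
cat > tgt.py <<'E'
import sys,numpy as np
from workcell import read_state
s=read_state();R=np.array(s["tool_rot"])
x,y,z,h=map(float,sys.argv[1:])
print("tool shift",(R.T@(np.array([x,y,z])-s["ee_pos"])).round(4),"turn y",round(float(np.arctan2(R[1,0],R[0,0])-h),4),"force",np.round(s["contact_force"],1),"gap",s["finger_gap"])
E
python3 tgt.py .4606 -.3428 .03 .2535
python3 - <<'E'
from h import *
a=crop(camera("top")[:,:,::-1].copy(),205,125,80,80,5);b=crop(camera("scene")[:,:,::-1].copy(),225,110,100,100,4)
cv2.imwrite("pics/t2.png",np.hstack([a,b]))
E
```

```text
t: 8.28
ee_pos: [0.4888, 0.1709, 0.2063]
tool_rot: [[0.999, 0.001, 0.038], [-0.038, 0.0, 0.999], [0.001, -1.0, 0.0]]
contact_force: [0.6, 1.4, -0.5]
finger_gap: 0.003
t: 9.95
ee_pos: [0.4696, -0.3398, 0.2053]
tool_rot: [[0.999, 0.001, 0.038], [-0.038, -0.0, 0.999], [0.001, -1.0, -0.0]]
contact_force: [-0.5, 1.1, -0.4]
finger_gap: 0.588
t: 10.53
ee_pos: [0.4699, -0.3385, 0.2053]
tool_rot: [[0.969, 0.0, -0.248], [0.248, -0.0, 0.969], [0.0, -1.0, -0.0]]
contact_force: [-0.4, -0.7, 0.2]
finger_gap: 0.585
tool shift [-0.0101  0.1753 -0.0018] turn y -0.003 force [-0.4 -0.7  0.2] gap 0.5847528346612598
```

View pics/t2.png

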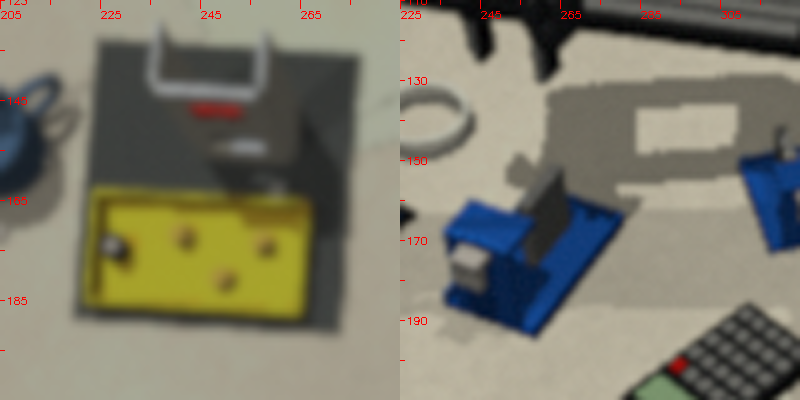

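The tray is home, parallel to the foot plate (top, y 163–187), and the shelf is where it was, so I go down and grasp.

```bash
python3 -m creep '[[0.05,[-0.005,0.015,-0.001],[0,0,0]],[0.05,[-0.005,0.015,-0.001],[0,0,0]],[0.05,[0,0.015,0],[0,0,0]],[0.05,[0,0.015,0],[0,0,0]],[0.05,[0,0.015,0],[0,0,0]],[0.05,[0,0.015,0],[0,0,0]],[0.05,[0,0.015,0],[0,0,0]],[0.05,[0,0.015,0],[0,0,0]],[0.05,[0,0.015,0],[0,0,0]],[0.05,[0,0.01,0],[0,0,0]],[0.05,[0,0.01,0],[0,0,0]],[0.05,[0,0.01,0],[0,0,0]],[0.05,[0,0.01,0],[0,0,0]],[0.05,[0,0,0],[0,0,0]]]' 
python3 -m creep '[[0,[0,0,0],[0,0,0]],[0,[0,0,0],[0,0,0]],[0,[0,0,0],[0,0,0]],[0,[0,0,0],[0,0,0]],[0,[0,0,0],[0,0,0]],[0,[0,0,0],[0,0,0]],[0,[0,0,0],[0,0,0]],[0,[0,0,0],[0,0,0]]]' 70
```

```text
t: 11.8
ee_pos: [0.4599, -0.3422, 0.0282]
tool_rot: [[0.968, -0.002, -0.249], [0.249, 0.002, 0.968], [-0.001, -1.0, 0.003]]
contact_force: [0.2, 1.0, -0.2]
finger_gap: 0.583
t: 12.47
ee_pos: [0.4614, -0.3439, 0.0312]
tool_rot: [[0.968, 0.001, -0.249], [0.249, -0.001, 0.968], [0.001, -1.0, -0.002]]
contact_force: [0.2, -0.5, 6.3]
finger_gap: 0.135
```

```bash
python3 -m creep '[[0,[0,-0.005,0],[0,0,0]],[0,[0,-0.01,0],[0,0,0]],[0,[0,-0.015,0],[0,0,0]],[0,[0,-0.015,0],[0,0,0]],[0,[0,-0.015,0],[0,0,0]],[0,[0,-0.015,0],[0,0,0]],[0,[0,-0.015,0],[0,0,0]],[0,[0,-0.015,0],[0,0,0]],[0,[0,-0.015,0],[0,0,0]],[0,[0,-0.015,0],[0,0,0]],[0,[0,-0.01,0],[0,0,0]],[0,[0,0,0],[0,0,0]]]' 70
python3 tgt.py .4852 .193 .171 -.0347
```

```text
t: 13.47
ee_pos: [0.4617, -0.344, 0.178]
tool_rot: [[0.968, 0.003, -0.25], [0.25, -0.003, 0.968], [0.002, -1.0, -0.004]]
contact_force: [-0.1, -0.2, -2.4]
finger_gap: 0.131
tool shift [0.1569 0.0055 0.5141] turn y 0.287 force [-0.1 -0.2 -2.4] gap 0.13095821993450846
```

```bash
python3 -m creep '[[0,[0.0078,0,0.0257],[0,0,0]],[0,[0.0078,0,0.0257],[0,0,0]],[0,[0.0078,0,0.0257],[0,0,0]],[0,[0.0078,0,0.0257],[0,0,0]],[0,[0.0078,0,0.0257],[0,0,0]],[0,[0.0078,0,0.0257],[0,0,0]],[0,[0.0078,0,0.0257],[0,0,0]],[0,[0.0078,0,0.0257],[0,0,0]],[0,[0.0078,0,0.0257],[0,0,0]],[0,[0.0078,0,0.0257],[0,0,0]],[0,[0.0078,0,0.0257],[0,0,0]],[0,[0.0078,0,0.0257],[0,0,0]],[0,[0.0078,0,0.0257],[0,0,0]],[0,[0.0078,0,0.0257],[0,0,0]],[0,[0.0078,0,0.0257],[0,0,0]],[0,[0.0078,0,0.0257],[0,0,0]],[0,[0.0078,0,0.0257],[0,0,0]],[0,[0.0078,0,0.0257],[0,0,0]],[0,[0.0078,0,0.0257],[0,0,0]],[0,[0.0078,0,0.0257],[0,0,0]]]' 
python3 -m creep '[[0,[0,0,0],[0,0.058,0]],[0,[0,0,0],[0,0.058,0]],[0,[0,0,0],[0,0.058,0]],[0,[0,0,0],[0,0.058,0]],[0,[0,0,0],[0,0.055,0]],[0,[0,0,0],[0,0,0]],[0,[0,0,0],[0,0,0]]]' 
python3 tgt.py .4852 .193 .171 -.0347
python3 - <<'E'
from h import *
a=crop(camera("top")[:,:,::-1].copy(),205,125,80,80,5);b=crop(camera("scene")[:,:,::-1].copy(),320,210,100,100,4)
cv2.imwrite("pics/t3.png",np.hstack([a,b]))
E
```

```text
t: 15.13
ee_pos: [0.4826, 0.1947, 0.1743]
tool_rot: [[0.968, -0.002, -0.25], [0.25, -0.0, 0.968], [-0.002, -1.0, 0.0]]
contact_force: [0.2, -0.2, -2.1]
finger_gap: 0.128
t: 15.72
ee_pos: [0.4829, 0.1934, 0.1745]
tool_rot: [[0.999, -0.002, 0.033], [-0.033, -0.0, 0.999], [-0.002, -1.0, -0.0]]
contact_force: [1.2, 0.4, -2.7]
finger_gap: 0.124
tool shift [ 0.0023  0.0035 -0.0003] turn y 0.0015 force [ 1.2  0.4 -2.7] gap 0.12446137881924792
```

View pics/t3.png

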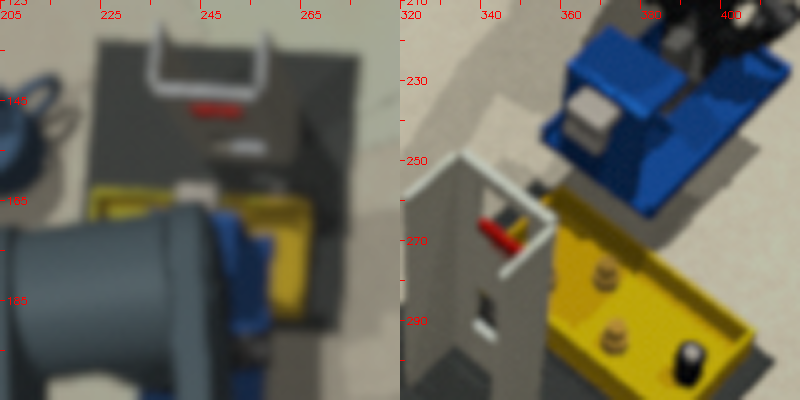

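The shelf is held level in front of the upright, hook at scene (362–375,232–249). I fit its pose in the hand.

```bash
python3 - <<'E'
from fit import *
from scipy.spatial.transform import Rotation as Ro
t,s="top","scene"
o=[(s,(33,-30,95),(372.5,216.8)),(s,(33,30,95),(392,228.8)),(s,(75,-30,95),(362.5,228)),(s,(75,30,95),(381.2,240.5)),(s,(75,45,0),(382.5,265)),(s,(75,-45,0),(355.5,243)),(s,(-75,45,16),(417.5,227.5)),(s,(94,-13,88),(362.5,232)),(s,(94,13,88),(375,237.5)),(s,(94,13,62),(370,248.8)),(s,(94,-13,62),(361.2,244.5)),(t,(94,13,88),(240,161.6)),(t,(94,-13,88),(248,161.6)),(t,(75,-30,95),(253,167.4))]
P=np.array([a[1] for a in o])/1e3;uv=np.array([a[2] for a in o]);k=np.array([a[0]==s for a in o])
def f(p):
    W=Ro.from_euler("zy",p[3:]).apply(P)+p[:3]
    return (np.where(k[:,None],proj(s,W),proj(t,W))-uv).ravel()
r=least_squares(f,[.5,.19,.14,-.033,0],loss="soft_l1");p=r.x
print(p.round(4),r.fun.reshape(-1,2).round(1).tolist())
S=np.load("p.npy")[0];c,q=np.cos(S[2]),np.sin(S[2]);d=p[:3]-[S[0],S[1],0]
print("in stand frame",c*d[0]+q*d[1],-q*d[0]+c*d[1],d[2]); 
st=read_state();R=np.array(st["tool_rot"]);g=p[:3]+Ro.from_euler("zy",p[3:]).apply([-.021,0,.045])
print("grip-TCP in tool",R.T@(g-st["ee_pos"]))
E
```

```text
[ 0.5033  0.193   0.1398 -0.0211 -0.016 ] [[0.1, -0.8], [0.4, 0.3], [-0.7, -2.1], [0.5, -1.0], [0.0, 0.7], [-0.8, 2.8], [0.4, -0.5], [-0.4, 4.1], [-4.3, 4.6], [-0.3, -0.2], [0.1, -1.8], [-0.2, 0.5], [-0.6, 0.8], [-1.2, 0.3]]
in stand frame -0.15800047475289694 0.0006708656515929745 0.13978021102077268
grip-TCP in tool [-1.67290353e-03 -9.65937209e-03 -2.63734980e-05]
```

```bash
python3 -m creep '[[0,[0,0.007,0],[0,0,0]],[0,[0,0.007,0],[0,0,0]],[0,[0,0.007,0],[0,0,0]],[0,[0.01,0,0],[0,0,0]],[0,[0.01,0,0],[0,0,0]],[0,[0.01,0,0],[0,0,0]],[0,[0.01,0,0],[0,0,0]],[0,[0,0,0],[0,0,0]]]'
python3 -m creep '[[0,[0.005,0,0],[0,0,0]],[0,[0.005,0,0],[0,0,0]],[0,[0.005,0,0],[0,0,0]],[0,[0.005,0,0],[0,0,0]],[0,[0,0,0],[0,0,0]]]'
python3 -m creep '[[0,[0.005,0,0],[0,0,0]],[0,[0.005,0,0],[0,0,0]],[0,[0,0,0],[0,0,0]]]'
python3 tgt.py .5664 .1903 .1523 -.0347
```

```text
t: 16.48
ee_pos: [0.5265, 0.1918, 0.1549]
tool_rot: [[0.999, 0.003, 0.036], [-0.036, 0.0, 0.999], [0.003, -1.0, 0.0]]
contact_force: [-0.2, -0.4, -2.3]
finger_gap: 0.131
t: 16.9
ee_pos: [0.5446, 0.1913, 0.1545]
tool_rot: [[0.999, 0.001, 0.035], [-0.035, 0.0, 0.999], [0.001, -1.0, 0.0]]
contact_force: [0.3, 0.3, -2.1]
finger_gap: 0.129
t: 17.15
ee_pos: [0.5545, 0.191, 0.1545]
tool_rot: [[0.999, 0.001, 0.035], [-0.035, 0.0, 0.999], [0.001, -1.0, 0.0]]
contact_force: [0.4, -0.9, -3.4]
finger_gap: 0.129
tool shift [ 0.0119  0.0022 -0.0003] turn y -0.0002 force [ 0.4 -0.9 -3.4] gap 0.12915529018460276
```

```bash
python3 -m creep '[[0,[0.004,0.001,0],[0,0,0]],[0,[0.004,0.001,0],[0,0,0]],[0,[0,0,0],[0,0,0]]]' | grep -E "ee|force"
for i in 1 2 3 ; do python3 -m creep '[[0,[0.0015,0,0],[0,0,0]],[0,[0,0,0],[0,0,0]]]'| grep -E "ee|force"; done
```

```text
ee_pos: [0.5622, 0.1906, 0.1521]
contact_force: [-0.3, 1.0, -1.6]
ee_pos: [0.5632, 0.1907, 0.1522]
contact_force: [0.7, 0.1, -2.7]
ee_pos: [0.5647, 0.1906, 0.1523]
contact_force: [-0.2, 0.4, -2.6]
ee_pos: [0.5648, 0.1908, 0.152]
contact_force: [-5.5, 0.2, -1.2]
```

Contact 1.7 mm before the predicted x, so the back face is on the upright. I ease back 1 mm and lower.

```bash
python3 -m creep '[[0,[-0.0018,0,0],[0,0,0]],[0,[0,0.003,0],[0,0,0]],[0,[0,0.003,0],[0,0,0]],[0,[0,0.003,0],[0,0,0]],[0,[0,0,0],[0,0,0]]]' | grep -E "ee|force"
python3 -m creep '[[0,[0,0.003,0],[0,0,0]],[0,[0,0.003,0],[0,0,0]],[0,[0,0,0],[0,0,0]]]'| grep -E "ee|force"
python3 -m creep '[[0,[0,0.003,0],[0,0,0]],[0,[0,0.003,0],[0,0,0]],[0,[0,0,0],[0,0,0]]]'| grep -E "ee|force"
```

```text
ee_pos: [0.5638, 0.1905, 0.1423]
contact_force: [-0.9, 0.0, -2.6]
ee_pos: [0.5638, 0.1906, 0.1364]
contact_force: [-0.8, 0.5, -2.6]
ee_pos: [0.5638, 0.1906, 0.1305]
contact_force: [0.1, -0.3, -3.1]
```

```bash
for i in 1 2 3 4 5; do python3 -m creep '[[0,[0,0.0015,0],[0,0,0]],[0,[0,0,0],[0,0,0]]]'| grep -E "ee|force"; done
python3 - <<'E'
from h import *
a=crop(camera("top")[:,:,::-1].copy(),205,125,80,80,5);b=crop(camera("scene")[:,:,::-1].copy(),300,220,100,100,4)
cv2.imwrite("pics/t4.png",np.hstack([a,b]))
E
```

```text
ee_pos: [0.5641, 0.1907, 0.1295]
contact_force: [-0.2, -0.6, -2.2]
ee_pos: [0.5642, 0.1907, 0.1281]
contact_force: [-0.2, -0.3, -2.5]
ee_pos: [0.5641, 0.1907, 0.1266]
contact_force: [-0.4, 0.0, -2.8]
ee_pos: [0.5646, 0.1907, 0.1258]
contact_force: [-1.5, -0.4, 1.4]
ee_pos: [0.5647, 0.1909, 0.1249]
contact_force: [-4.3, -0.7, 4.7]
```

View pics/t4.png

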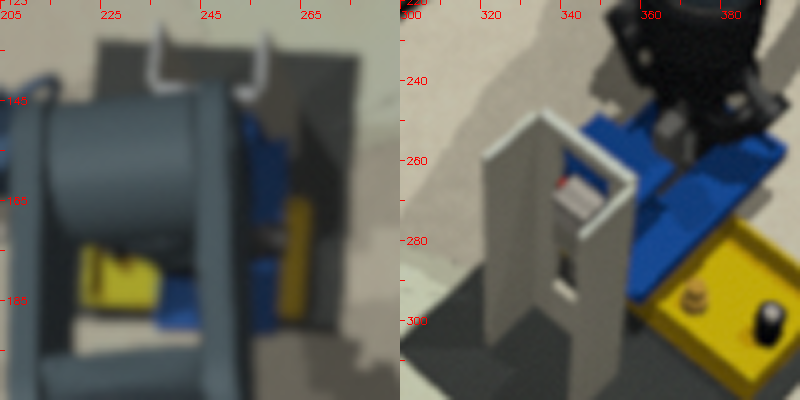

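The hook is through the slot with its tail behind the wall, and the tongue rests on the red catch (scene (342–352,265–272)); the contact height is as predicted. I release, rise, shut the fingers and go over the press pad.

```bash
python3 -m creep '[[0.05,[0,0,0],[0,0,0]],[0.05,[0,0,0],[0,0,0]],[0.05,[0,0,0],[0,0,0]],[0.05,[0,0,0],[0,0,0]],[0.05,[0,-0.005,0],[0,0,0]],[0.05,[0,-0.01,0],[0,0,0]],[0.05,[0,-0.015,0],[0,0,0]],[0.05,[0,-0.015,0],[0,0,0]],[0.05,[0,-0.015,0],[0,0,0]],[0.05,[0,-0.015,0],[0,0,0]],[0.05,[0,-0.015,0],[0,0,0]],[0,[0,-0.01,0],[0,0,0]],[0,[0,0,0],[0,0,0]]]'
python3 -m creep '[[0,[0.015,0,0],[0,0,0]],[0,[0.015,0,0],[0,0,0]],[0,[0.015,0,0],[0,0,0]],[0,[0.015,0,0],[0,0,0]],[0,[0.013,0,0],[0,0,0]],[0,[0,0,0],[0,0,0]],[0,[0,0,0],[0,0,0]]]' 30
python3 -m creep '[[0,[0,0.01,0],[0,0,0]],[0,[0,0.007,0],[0,0,0]],[0,[0,0,0],[0,0,0]]]'
```

```text
t: 20.83
ee_pos: [0.5659, 0.1909, 0.2274]
tool_rot: [[0.999, 0.006, 0.035], [-0.035, 0.001, 0.999], [0.006, -1.0, 0.001]]
contact_force: [0.6, -0.4, -0.3]
finger_gap: 0.314
t: 21.42
ee_pos: [0.6369, 0.1879, 0.2226]
tool_rot: [[0.999, -0.002, 0.035], [-0.035, -0.0, 0.999], [-0.002, -1.0, -0.0]]
contact_force: [-0.1, 0.0, 0.2]
finger_gap: -0.002
t: 21.67
ee_pos: [0.6351, 0.1881, 0.2039]
tool_rot: [[0.999, -0.004, 0.035], [-0.035, -0.0, 0.999], [-0.004, -1.0, -0.001]]
contact_force: [-0.3, 0.2, -0.6]
finger_gap: 0.003
```

```bash
python3 -m creep '[[0,[0.003,0.005,0],[0,0,0]],[0,[0,0.005,0],[0,0,0]],[0,[0,0,0],[0,0,0]]]'| grep -E "ee|force"
for i in 1 2 3 4 5 6 7; do python3 -m creep '[[0,[0,0.0015,0],[0,0,0]],[0,[0,0,0],[0,0,0]]]'| grep -E "ee|force"; done
```

```text
ee_pos: [0.6396, 0.188, 0.1954]
contact_force: [-0.2, 0.6, -0.5]
ee_pos: [0.6402, 0.188, 0.1951]
contact_force: [-0.3, -0.0, 1.4]
ee_pos: [0.6402, 0.188, 0.1938]
contact_force: [0.9, -0.8, -0.2]
ee_pos: [0.6401, 0.188, 0.1921]
contact_force: [-0.9, -0.2, -0.2]
ee_pos: [0.6401, 0.188, 0.1905]
contact_force: [-0.5, -0.7, -0.2]
ee_pos: [0.6401, 0.188, 0.189]
contact_force: [-0.1, -0.2, -0.5]
ee_pos: [0.6402, 0.188, 0.1883]
contact_force: [-2.0, 0.5, 2.9]
ee_pos: [0.6403, 0.188, 0.187]
contact_force: [-3.1, -0.5, 5.2]
```

```bash
for i in 1 2 3 4 5 6 7 8 ; do python3 -m creep '[[0,[0,0.0015,0],[0,0,0]],[0,[0,0,0],[0,0,0]]]'| grep -E "ee|force"; done
```

```text
ee_pos: [0.6403, 0.188, 0.1856]
contact_force: [-3.2, -1.1, 5.9]
ee_pos: [0.6403, 0.188, 0.1841]
contact_force: [-2.9, -0.5, 5.0]
ee_pos: [0.6403, 0.1881, 0.1826]
contact_force: [-3.4, -0.5, 5.2]
ee_pos: [0.6403, 0.188, 0.1811]
contact_force: [-2.8, -1.4, 5.3]
ee_pos: [0.6403, 0.1881, 0.1797]
contact_force: [-2.5, -1.0, 5.3]
ee_pos: [0.6404, 0.1881, 0.1794]
contact_force: [-5.0, -0.9, 11.2]
ee_pos: [0.6404, 0.1881, 0.1793]
contact_force: [-9.3, -1.5, 17.0]
ee_pos: [0.6405, 0.1881, 0.1792]
contact_force: [-12.7, -2.6, 23.5]
```

It bottomed hard at z ≈ 0.179 after about 9.5 mm at a steady ~5 N. I lift off, retreat and check.

```bash
python3 -m creep '[[0,[0,-0.005,0],[0,0,0]],[0,[0,-0.01,0],[0,0,0]],[0,[0,-0.02,0],[0,0,0]],[0,[0,-0.02,0],[0,0,0]],[0,[0,-0.02,0],[0,0,0]],[0,[0,-0.02,0],[0,0,0]],[0,[-0.02,0,0],[0,0,0]],[0,[-0.025,0,0],[0,0,0]],[0,[-0.025,0,0],[0,0,0]],[0,[-0.025,0,0],[0,0,0]],[0,[-0.025,0,0],[0,0,0]],[0,[-0.025,0,0],[0,0,0]],[0,[-0.025,0,0],[0,0,0]],[0,[-0.025,0,0],[0,0,0]],[0,[-0.025,0,0],[0,0,0]],[0,[-0.025,0,0],[0,0,0]],[0,[-0.025,0,0],[0,0,0]],[0,[0,0,0],[0,0,0]]]'
python3 - <<'E'
from h import *
a=crop(camera("top")[:,:,::-1].copy(),205,125,80,80,5);b=crop(camera("scene")[:,:,::-1].copy(),305,235,80,80,5)
cv2.imwrite("pics/t5.png",np.hstack([a,b]))
E
```

```text
t: 25.92
ee_pos: [0.367, 0.1978, 0.2691]
tool_rot: [[0.999, -0.001, 0.033], [-0.033, 0.0, 0.999], [-0.001, -1.0, 0.0]]
contact_force: [0.0, -0.8, 0.2]
finger_gap: -0.0
```

View pics/t5.png

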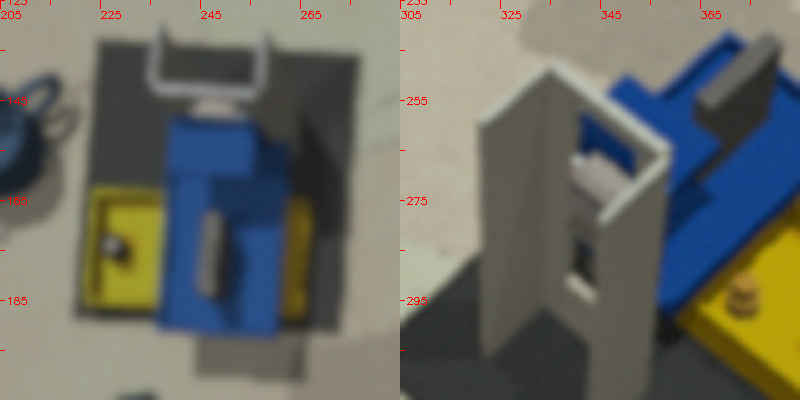

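```bash
python3 - <<'E'
from fit import *
S=np.load("p.npy")[0]
W=T(S,np.array([(75,30,95),(75,-30,95),(-75,45,16),(-75,-45,16),(50-96,0,30+45-0)])+[-75,0,85])
print("locked pred top",proj("top",W[:4]).round(1).tolist())
print("obs top [[239,148.5],[256,149.5],[236.5,190.5],[260.5,192]]")
H=T(S,[(-125,115,40),(-125,-55,40),(-35,115,40)]);print("tray home pred",proj("top",H).round(1).tolist(),"obs [[221.5,186.5],[266,188.5],[224,162.5]]")
W=T(S,np.array([(94,13,88),(94,-13,88),(33,30,95),(75,45,0)])+[-75,0,85]);print("scene pred hook top L/R, pad, low corner",proj("scene",W).round(1).tolist())
E
```

```text
locked pred top [[239.3, 146.5], [256.0, 147.3], [235.9, 190.5], [259.9, 191.8]]
obs top [[239,148.5],[256,149.5],[236.5,190.5],[260.5,192]]
tray home pred [[221.3, 185.1], [264.7, 187.4], [223.1, 162.4]] obs [[221.5,186.5],[266,188.5],[224,162.5]]
scene pred hook top L/R, pad, low corner [[345.5, 277.0], [337.3, 270.6], [367.7, 263.6], [359.0, 298.3]]
```

```bash
python3 -c "
from workcell import *;print(finish_job())"
```

```text
the job is handed in; nothing more can be done
None
```

The job is handed in: the tray was pushed home first, then the shelf was hooked into the upper slot and pressed down. It finished at about t = 26 s, with the gripper empty and clear of everything.

**Tray:** I pushed it round until it stopped moving against the post. The push force rose to 22 N with no further travel. The last picture shows its corners within about 1.5 px of the predicted home position.

**Shelf:** The shelf fitted the 150 x 90 size given. I carried it to the upright, passed the hook over the catch and let go with the tongue resting on it. I then pressed the pad with shut fingers. The catch slid steadily at about 5 N for some 9.5 mm and came to a hard stop at z = 0.179, where 0.180 was expected. I let the press reach 23 N at that stop, a little over the 10 to 18 N given.

**Last checks:**
- The red catch is no longer visible.
- The front rim of the shelf matches the locked position to within 1 px.
- The pad's back edge reads about 2 px, very roughly 5 mm, nearer the robot than predicted. Hook-top points in the other camera are off by a few px. I put this down to a slight droop in the hook's play, plus picking error, as the hook-top points also misfitted earlier.
- I had no direct reading of the catch joint.
- I planned the paths clear of the other things on the desk, but did not check their positions in a final picture.

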